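# Load the capsule brewer and snap its lid shut

### The job

Put the small steel capsule upright into the round well of the open capsule brewer and press it gently down, piston and all, until it bottoms. Then tip the brewer's spring-hinged lid forward past its snap point with light force and let it spring shut by itself, keeping clear of the brewer once the lid is on its way down; do not disturb the other things on the counter.

Things in the scene. Friction and masses are not known exactly. Their poses are not given: they have to be found in the camera images.
- brewer: Fixed capsule brewer: white head on a black base 200 mm deep (x -90 to +110), 120 wide. Origin on the counter right below the well's centre; x points from front to back (hinge side), z up. Head height is NOT reported: its flat deck (110 x 100 mm, x -55 to +55) lies 150 to 175 mm above the counter, differently each time; feel or look for it. Behind x = +85 only the open lid rises above the deck.
- well (a point): Point of the fixed base on the well's axis, 150 mm above the counter: the lowest height the deck can have (the deck is 0 to 25 mm higher). The well is a round hole in the deck, 47 mm wide with a 3 mm chamfer, with a piston inside. Delicate: more than 25 N of capsule on brewer, or 20 N of fingers on any part of the brewer, is damage.
- piston (a joint): Travel (m) of the stiff piston in the well: 0 = up, its flat top 6 mm below the deck; 0.010 = down on a hard stop, top 16 mm below the deck. Starts 0 to 3 mm down; resists with about 7 N friction (plus 0.6 N per 10 mm/s), stays where left. Its top is a springy rubber pad that gives about 1 mm per 8 N. The capsule pushes it down; at the stop the force climbs above 8 N and on by 8 N per mm.
- lid (a joint): Lid angle (rad): 1.95 = open against its stop, leaning 22 deg back from upright (the start); 0 = shut, level. Flat black plate 85 mm long from the hinge axis, 86 wide, 6 thick, mid-plane through the axis. The hinge axis runs along the brewer's y at x = +50 mm, 30 mm above the deck.
- hinge (a point): Point of the fixed base 180 mm above the counter at x = +50 mm: where the lid's hinge axis is if the deck is at its lowest (really 0 to 25 mm higher). The over-centre spring drives the lid to the nearer stop: no torque at the snap point, 0.95 rad, rising away from it to 0.35 N m at the stops. Once past, it flies shut in a fraction of a second; below 0.4 rad the fingers must not touch the brewer.
- capsule: The small capsule: plain steel cylinder, 44 mm in diameter, 40 tall, about 0.09 kg, standing on the counter. Origin at the centre of its underside, z up. Pressed fully home it stands 24 mm above the deck, 3 mm below the shut lid; the lid cannot shut over it if it is not pressed down.
- big_tin: Larger steel tin of the same look, 62 mm in diameter, 52 mm tall: does not fit, leave alone. Origin at the centre of its underside. It and the capsule stand on opposite sides of the brewer, either way round.
- mug: White mug, 80 mm wide, 90 mm tall; leave alone. Origin under its centre.
- pitcher: Steel milk pitcher, 84 mm wide, 95 mm tall; leave alone. Origin under its centre.
- sugar_jar: Glass jar, 64 mm wide, 85 mm tall; leave alone. Origin under its centre.
- spoon: Spoon lying on the counter; leave alone.
- saucer: White saucer, 110 mm wide, 16 mm tall; leave alone. Origin under its centre.
There are look-alikes about, which are no part of the job. What is shaped like the brewer but green or purple is not meant.

How it is judged:
By the outcome, as a careful person would: the job done as asked, in the order asked, and still so for the second after the job is handed in, with the robot touching nothing.
It also fails if it takes over 64 s, if anything falls off the work surface, if the arm or the gripper's body presses on something with over 40 N, if the wrist force passes 120 N, or if a joint passes its speed limit or range.

### The arm

A 6-joint arm with a two-finger parallel gripper is mounted at the origin on the work surface. World frame = base frame: x ahead of the robot, y to its left, z up, the work surface at z = 0. Lengths are in mm, angles in degrees, forces in N, time in s.
With the tool pointing down it reaches from about 350 to 850 mm from the base axis. Payload 8.1 kg.
Tool frame: the origin (TCP) lies midway between the tips of the shut fingers; the grasp point (between the pads) lies grip_depth behind it (grip_depth is the distance from the TCP to the grasp point, in mm); z points along the fingers, y is the line along which they close (so a half turn about z gives the same grasp; the last joint's range is limited). The gripper opens to 85 mm and grips with 20 to 120 N. Pads are 22 mm wide; open, the fingers measure 114 mm over their backs; the gripper's body (76 mm by 85 mm) begins 54 mm behind the grasp point. The pads swing forward as they close: fully open they stand 13 mm farther back than shut.
Start: joints at [-74.794, 7.471, 85.268, -0, 87.261, -4.893], TCP at [206.21, -563.456, 210.092] pointing down, gripper open.
Joint ranges: [-169.43, 169.43], [-51.17, 129.36], [1.28, 143.12], [-76.62, 256.62], [0, 156.53], [-152.29, 152.29]. Speed limits (degrees/s): [136.94, 136.94, 159.86, 180, 180, 180].

### API

Orientations are given as [roll, pitch, yaw] about the fixed x, y, z axes, in that order (R = Rz(yaw) Ry(pitch) Rx(roll)).
In Python, from bench import sense, snapshot, hand_in, grip_depth gives the robot as it stands. The module is installed in compiled form; this text tells all that it offers.
- The arm moves only by the tool apply_moves, never from a script. Its argument "series" is text: rows parted by semicolons, each of 5 numbers parted by spaces: the shift along the tool's x, y, z each as a share of 0.3 m, from -1 to 1, then the turn about the tool's z as a share of 2 rad, from -1 to 1, then the gripper's target within -1 to 1 (shut at 1, half-way at 0, fully open at -1). In form: tx ty tz twist gripper; .... A call has 1 to 5 rows; each row shifts and turns the commanded pose from where the row before left it, along the tool's axes as they then stand; what a row does not reach is not made up. A row lasts 1/12 s, in which the tool goes at most 41.7 mm and 7.16 degrees, less where a joint would pass 70% of its speed; a pose out of reach is approached as far as the arm can. A call with a number of a shift or a turn outside -1 to 1 is refused whole. A call with a gripper value outside its range is refused whole. The fingers move at their own pace and stop on an object; "squeeze" is the grip in N (left out, the last holds). Time passes only in rows, so rows that do not move let the fingers close. It gives the time, the measured TCP pose, the force, the opening and the grip force at its end, in the units of the state.
- sense(): the state, without advancing time (a new reading comes with each control period).
- snapshot(name): name is "scene" or "top" or "wrist"; returns a dict with "frame" (480x640x3 uint8, blue, green, red), "depth" (480x640 float32, mm along the optical axis (not along the pixel's ray), 0 where there is no reading), "intrinsics" (3x3 intrinsics, pixels), "extrinsics" (4x4, takes a point from camera to world coordinates); the wrist camera has in their place "tool_from_camera" (4x4, takes a point from camera to tool coordinates, whose origin is the TCP and whose axes are the flange's). Camera axes: x right, y down, z forward; pixel columns grow to the right and rows downward; lengths in mm; the calibration is good to about 2 mm. A picture is of the moment at which its call begins: read the wrist's pose just before it.
- hand_in(): hands the job in; it is judged then, once.
The state is a dict: "time": time; "joint_pos": joint angles; "qd": joint speeds; "joint_efforts": joint torques, N m; "tool_pos": TCP position; "tcp_rot": TCP orientation; "ft_force": force on the tool from outside, world axes, zero at the start; "wrist_torque": the same for the moment, N m; "finger_gap": finger opening in mm; "grip_force": force on a finger pad.
Only numpy, scipy, OpenCV 4.12 (cv2) and the standard library are available. Lean on these libraries where they do the work, as an engineer would, in place of code of your own. Each camera call takes 0.05 s, during which the arm holds its last target. There are 200 camera calls.

## Working session

There is one attempt and no reset: what is moved stays moved. The work goes in short steps, Python scripts to look and compute and a tool call to move; the robot and the scene stay as the last step left them, time stands still between calls to the robot, and variables do not carry over. Pictures are saved under pics/ and viewed, at most 10 in all, crops included, and the job is handed in when it is done.

Besides the shell and the picture viewer there is one more tool, called after "Call:" as name(argument=value, ...), one argument or row to a line, values as JSON. apply_moves: Moves the arm, as the interface text tells. Its arguments: {"type":"object","properties":{"series":{"type":"string"},"squeeze":{"type":"number"}},"required":["series"]}

```bash
mkdir -p pics
cat > h.py <<'E'
import numpy as np,cv2
from bench import sense,snapshot,hand_in,grip_depth
def pts(s,T):
    d=s["depth"];K=s["intrinsics"];v,u=np.indices(d.shape)
    P=np.stack([(u-K[0,2])*d/K[0,0],(v-K[1,2])*d/K[1,1],d,np.ones_like(d)],-1)@np.asarray(T).T
    P=P[...,:3].copy();P[d<=0]=np.nan;return P
E
python3 - <<'E'
from h import *
print(sense(),grip_depth)
for n in("scene","top"):
    s=snapshot(n);cv2.imwrite(f"pics/{n}0.png",s["frame"]);np.savez(f"{n}0.npz",P=pts(s,s["extrinsics"]),**s)
    print(np.round(s["extrinsics"],2).tolist(),s["intrinsics"].tolist())
E
```

```text
{'time': 0.0, 'joint_pos': array([-7.47948485e+01,  7.51775692e+00,  8.53265560e+01,  1.45933142e-03,
        8.72606957e+01, -4.89386891e+00]), 'qd': array([ 0.06572494, -0.01541297, -0.07928659,  0.00198968, -0.12309017,
        0.04197439]), 'joint_efforts': array([-6.15762274e-04, -5.69387877e+01, -5.00553489e+01, -1.71782685e-04,
        1.45076652e-02, -4.39815736e-06]), 'tool_pos': array([ 206.06003061, -562.90580188,  209.04293948]), 'tcp_rot': array([-1.79895499e+02, -1.04105339e-02,  2.00989398e+01]), 'ft_force': array([0.46278465, 0.33244367, 0.3772107 ]), 'wrist_torque': array([ 0.05081419,  0.02522768, -0.0284385 ]), 'grip_force': 0.0, 'finger_gap': 85.14708020842299} 18.700000000000003
[[-0.06, 0.73, -0.68, 1447.48], [1.0, 0.04, -0.04, 104.41], [-0.0, -0.68, -0.73, 1195.07], [0.0, 0.0, 0.0, 1.0]] [[605.1696722633517, 0.0, 322.98624758966105], [0.0, 605.1696722633517, 254.78366986142908], [0.0, 0.0, 1.0]]
[[0.01, -0.99, 0.14, 257.74], [-1.0, -0.01, -0.0, 83.41], [0.0, -0.14, -0.99, 1618.8], [0.0, 0.0, 0.0, 1.0]] [[497.5359871559978, 0.0, 327.7509317715554], [0.0, 497.5359871559978, 232.0377394553282], [0.0, 0.0, 1.0]]
```

View pics/scene0.png

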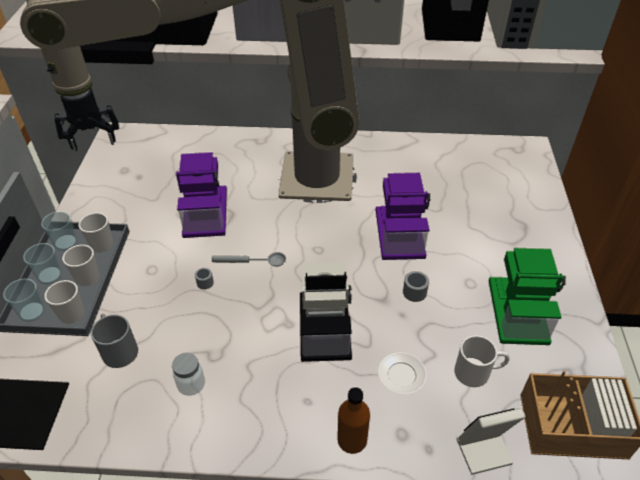

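View pics/top0.png

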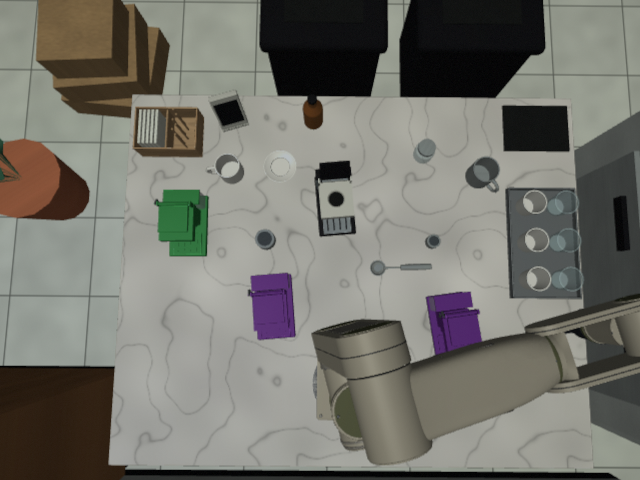

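Brewer meant: the white and black one, top (337,198). The purple ones (272,305), (455,325) and the green one (183,222) are look-alikes. Tin candidates are top (432,241) and top (265,239). The first looks smaller, so I'll measure both and confirm in a crop.

Run:
```python
from h import *
d=np.load("top0.npz");P=d["P"];f=d["frame"]
def up(a,b,c,e,k):return cv2.resize(f[a:b,c:e],None,fx=k,fy=k,interpolation=cv2.INTER_CUBIC)
a=up(150,250,295,375,5);b=up(225,255,415,450,8);c=up(225,255,248,283,8)
o=np.zeros((500,400+280,3),np.uint8);o[:500,:400]=a;o[:240,400:]=b;o[250:490,400:]=c
cv2.imwrite("pics/crop0.png",o)
for n,(u,v) in dict(small=(432,241),big=(265,239)).items():
    Q=P[v-13:v+14,u-13:u+14].reshape(-1,3);Q=Q[Q[:,2]>15]
    zt=np.percentile(Q[:,2],90);T=Q[Q[:,2]>zt-6].astype(np.float32)
    (cx,cy),r=cv2.minEnclosingCircle(T[:,:2].copy());print(n,zt,T.mean(0),cx,cy,r)
# brewer
Q=P[150:245,295:380].reshape(-1,3);Q=Q[~np.isnan(Q[:,0])]
D=Q[(Q[:,2]>145)&(Q[:,2]<182)];print(np.percentile(D[:,2],[5,25,50,75,95]))
z=np.median(D[:,2]);D=D[abs(D[:,2]-z)<4].astype(np.float32);print(z,cv2.minAreaRect(D[:,:2].copy()))
B=Q[Q[:,2]>10].astype(np.float32);print(cv2.minAreaRect(B[:,:2].copy()))
L=Q[Q[:,2]>190];print("lid",L.min(0),L.max(0))
for v in range(150,245,5):print(v,np.round(P[v,337],0))
```

```text
small 45.05057273808829 [ 449.29218  -258.15192    42.815773] 450.05963134765625 -259.0931091308594 22.002403259277344
big 57.843802262750614 [449.59586 278.87317  55.33772] 450.602783203125 278.3291931152344 31.036178588867188
[150.31961829 157.17593971 160.22625181 162.69249834 165.99936133]
160.22625180977275 ((558.2423095703125, 58.85806655883789), (108.47559356689453, 107.27660369873047), 5.866975784301758)
((601.57568359375, 48.276458740234375), (314.80810546875, 271.8007507324219), 2.1601762771606445)
lid [591.1447218   11.08673988 190.02372976] [645.44208396 116.59612626 275.91371015]
150 [758.  48.   4.]
155 [742.  48.   2.]
160 [724.  48.   4.]
165 [634.  54. 267.]
170 [628.  53. 236.]
175 [619.  53. 213.]
180 [608.  52. 197.]
185 [601.  51. 165.]
190 [586.  51. 162.]
195 [572.  51. 156.]
200 [556.  51. 157.]
205 [542.  51. 155.]
210 [526.  51. 157.]
215 [511.  51. 157.]
220 [517.  48.  28.]
225 [501.  48.  28.]
230 [485.  47.  25.]
235 [470.  47.  16.]
240 [455.  47.   4.]
```

View pics/crop0.png

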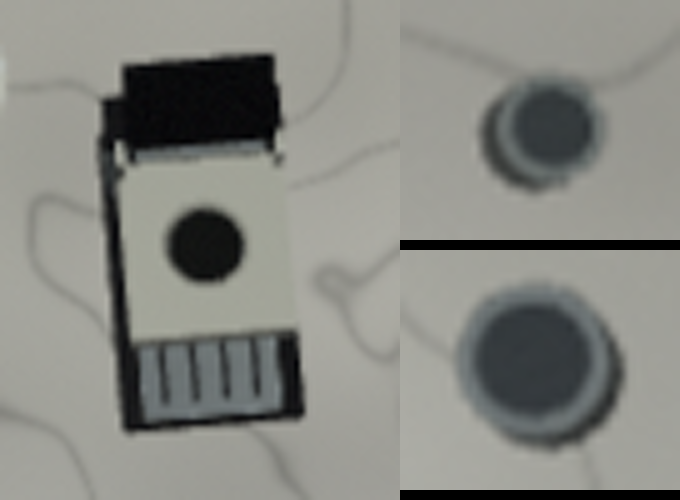

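The crop shows the white brewer's well at top pixel (336,199), with the lid open at the back (+x) and a brewer yaw of about +4°. The tin at (432,241) is the smaller: 44 mm wide and about 40 tall, so it is the capsule, at about (450,-259). The one at (265,239) is 62 mm wide, so it is the big tin. I'll head over, swinging +x first to stay clear of the purple brewer.

Call:
apply_moves(
  series="0.13 0.045 0 0.047 -1; 0.133 0.035 0 0.047 -1; 0.135 0.02 0 0.047 -1; 0.138 0.01 0 0 -1; 0.138 0.01 0 0 -1",
)

```text
time: 0.52
tool_pos: [414.3, -561.9, 209.5]
tcp_rot: [-180.0, 0.0, 3.9]
ft_force: [0.2, -0.4, 0.2]
finger_gap: 85.4
grip_force: 0.0
```

Call:
apply_moves(
  series="0.1 -0.09 0 0 -1; 0.02 -0.135 0 0 -1; 0 -0.138 0 0 -1; 0 -0.138 0 0 -1; 0 -0.138 0 0 -1",
)

```text
time: 0.93
tool_pos: [435.1, -366.4, 208.9]
tcp_rot: [-179.9, 0.1, 4.0]
ft_force: [0.8, -0.9, 0.6]
finger_gap: 85.3
grip_force: 0.0
```

Call:
apply_moves(
  series="0.025 -0.135 0.05 0 -1; 0.025 -0.135 0.05 0 -1; 0.025 -0.085 0.03 0 -1; 0 0 0 0 -1; 0 0 0 0 -1",
)

```text
time: 1.35
tool_pos: [449.8, -263.3, 171.6]
tcp_rot: [-179.9, 0.1, 4.1]
ft_force: [0.4, -0.9, -0.0]
finger_gap: 85.3
grip_force: 0.0
```

```bash
cat >> h.py <<'E'
from scipy.spatial.transform import Rotation as R
def wrist():
    q=sense();T=np.eye(4);T[:3,:3]=R.from_euler("xyz",q["tcp_rot"],degrees=True).as_matrix();T[:3,3]=q["tool_pos"]
    s=snapshot("wrist");return q,s,pts(s,T@np.asarray(s["tool_from_camera"])),T@np.asarray(s["tool_from_camera"])
E
python3 - <<'E'
from h import *
q,s,P,T=wrist();print(q["tool_pos"],q["tcp_rot"])
cv2.imwrite("pics/w1.png",s["frame"]);np.savez("w1.npz",P=P,T=T,**s)
print(np.round(s["tool_from_camera"],3).tolist())
Q=P.reshape(-1,3);Q=Q[(abs(Q[:,0]-450)<50)&(abs(Q[:,1]+259)<50)]
print("counter",np.median(Q[Q[:,2]<15][:,2]));A=Q[(Q[:,2]>30)&(Q[:,2]<48)].astype(np.float32)
print(np.median(A[:,2]),A.min(0),A.max(0),cv2.minEnclosingCircle(A[:,:2].copy()))
E
```

```text
[ 449.78842419 -263.28840719  171.64472305] [-1.79941745e+02  8.14924079e-02  4.10131146e+00]
[[-0.001, -0.95, -0.313, 79.153], [1.0, -0.0, -0.001, -0.029], [0.001, -0.313, 0.95, -164.218], [0.0, 0.0, 0.0, 1.0]]
counter 0.42303582234467285
40.657116 [ 427.08923  -281.9129     30.120306] [ 470.85648 -239.00653   43.05802] ((448.8129577636719, -260.536376953125), 22.09011459350586)
```

View pics/w1.png

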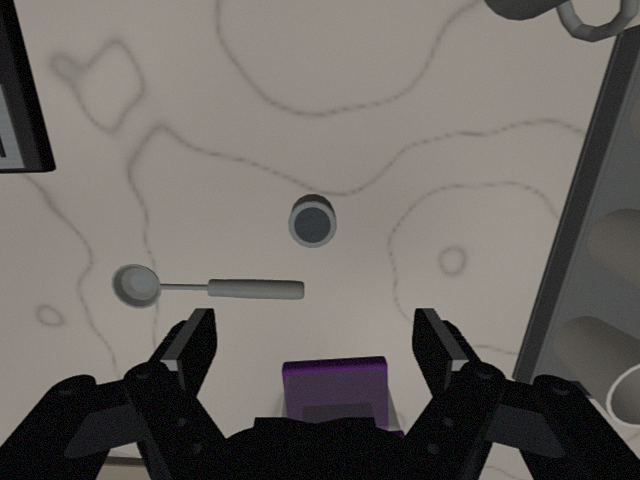

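The wrist view shows the capsule at (313,222), centred at (449,-260.5), with the spoon clear of it. Next I descend and grip.

Call:
apply_moves(
  series="-0.003 -0.0095 0.128 0 -1; 0 0 0.128 0 -1; 0 0 0.128 0 -1; 0 0 0.128 0 -1; 0 0 0 0 -1",
)

```text
time: 1.82
tool_pos: [443.5, -259.9, 11.1]
tcp_rot: [-179.6, 0.6, 3.8]
ft_force: [-1.9, 2.0, -1.0]
finger_gap: 85.4
grip_force: 0.0
```

Call:
apply_moves(
  series="0 0 0 0 1; 0 0 0 0 1; 0 0 0 0 1; 0 0 0 0 1; 0 0 0 0 1",
  squeeze=40,
)

```text
time: 2.23
tool_pos: [450.6, -263.4, 21.4]
tcp_rot: [179.8, -0.2, 3.9]
ft_force: [-1.0, 0.6, -0.2]
finger_gap: 25.6
grip_force: 0.0
```

The gap is 25.6, below 44 mm, so it isn't holding the capsule. Looking.

Run:
```python
from h import *
q,s,P,T=wrist();print({k:np.round(v,2) for k,v in q.items()})
cv2.imwrite("pics/w2.png",s["frame"])
```

```text
{'time': np.float64(2.23), 'joint_pos': array([-35.94,   5.5 , 108.11,  -0.  ,  66.15,  50.12]), 'qd': array([ 0.08,  0.39,  0.71,  0.12, -0.27, -0.01]), 'joint_efforts': array([-1.100e-01, -4.891e+01, -4.405e+01, -1.000e-02, -2.000e-02,
       -0.000e+00]), 'tool_pos': array([ 450.58, -263.41,   21.43]), 'tcp_rot': array([179.85,  -0.18,   3.94]), 'ft_force': array([-1.02,  0.58, -0.23]), 'wrist_torque': array([-0.04,  0.  ,  0.04]), 'grip_force': np.float64(0.0), 'finger_gap': np.float64(25.58)}
```

View pics/w2.png

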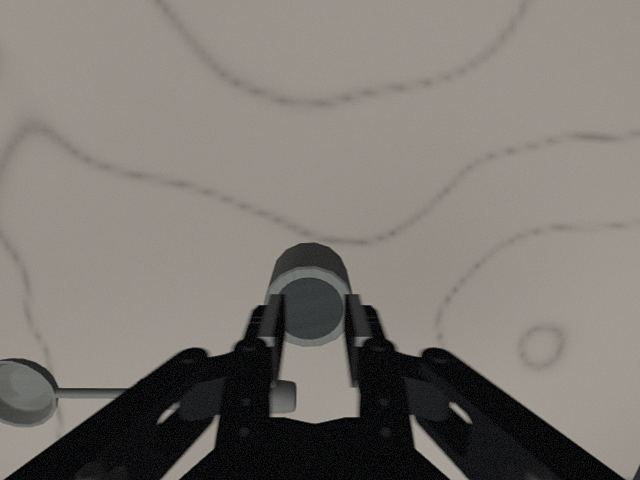

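The capsule (313,305) sits ahead of the pads (275,300)/(352,300). The arm swung while settling and squeezed the capsule forward. I'll open, rise slowly and re-measure.

Call:
apply_moves(
  series="0 0 0 0 -1; 0 0 0 0 -1; 0 0 0 0 -1; 0 0 0 0 -1; 0 0 0 0 -1",
)

```text
time: 2.7
tool_pos: [448.9, -262.0, 18.9]
tcp_rot: [-180.0, 0.0, 3.9]
ft_force: [0.7, -0.5, -0.3]
finger_gap: 76.8
grip_force: 0.0
```

Call:
apply_moves(
  series="0 0 -0.06 0 -1; 0 0 -0.06 0 -1; 0 0 -0.06 0 -1; 0 0 -0.02 0 -1; 0 0 0 0 -1",
)

```text
time: 3.12
tool_pos: [450.3, -263.1, 80.9]
tcp_rot: [179.9, -0.2, 3.9]
ft_force: [-0.3, -0.7, -0.3]
finger_gap: 85.4
grip_force: 0.0
```

Call:
apply_moves(
  series="0 0 0 0 -1; 0 0 0 0 -1; 0 0 0 0 -1; 0 0 0 0 -1; 0 0 0 0 -1",
)

```text
time: 3.53
tool_pos: [448.5, -261.8, 78.1]
tcp_rot: [-179.9, 0.1, 3.9]
ft_force: [-0.2, -0.0, 0.9]
finger_gap: 85.3
grip_force: 0.0
```

```bash
cat > cap.py <<'E'
from h import *
q,s,P,T=wrist();print(q["tool_pos"],q["tcp_rot"],q["qd"].round(2))
Q=P.reshape(-1,3);Q=Q[(abs(Q[:,0]-455)<60)&(abs(Q[:,1]+259)<30)]
A=Q[(Q[:,2]>34)&(Q[:,2]<48)].astype(np.float32)
print(np.median(A[:,2]),A.std(0),A.min(0),A.max(0),cv2.minEnclosingCircle(A[:,:2].copy()))
E
python3 cap.py
```

```text
[ 448.50039829 -261.80811239   78.09036024] [-1.79945828e+02  6.39210375e-02  3.94088290e+00] [ 0.01 -0.18 -0.23  0.01  0.07 -0.04]
40.71988 [11.106077  10.798333   1.0771329] [ 426.63934  -282.57516    34.044426] [ 470.92786 -239.01799   42.9604 ] ((448.8323974609375, -260.54241943359375), 22.195293426513672)
```

Run:
```python
from h import *
q,s,P,T=wrist();print(s["intrinsics"].round(1).tolist(),q["tool_pos"],q["finger_gap"])
K=s["intrinsics"];Ti=np.linalg.inv(np.asarray(s["tool_from_camera"]))
for p in [(0,0,0),(0,42,-13),(0,-42,-13),(0,0,38)]:
    c=Ti@np.array([*p,1]);print(p,(K@c[:3]/c[2])[:2].round(0))
C=(P-q["tool_pos"])  # approx tool coords flipped
rows=[(v,u) for v in range(150,480,30) for u in range(130,330,20)]
d=s["depth"]
for v in range(270,480,15):print(v,[f"{C[v,u,0]:.0f},{C[v,u,1]:.0f},{C[v,u,2]:.0f}" for u in range(140,240,16)])
```

```text
[[341.1, 0.0, 314.1], [0.0, 341.1, 243.4], [0.0, 0.0, 1.0]] [ 448.63414798 -261.89210055   78.31013394] 85.22326922800234
(0, 0, 0) [315. 288.]
(0, 42, -13) [400. 300.]
(0, -42, -13) [230. 300.]
(0, 0, 38) [315. 262.]
270 ['-31,132,-78', '-30,120,-77', '-30,108,-78', '-29,96,-79', '-28,83,-78', '-27,71,-78', '-27,59,-78']
285 ['-44,133,-77', '-43,121,-78', '-43,109,-79', '-41,96,-77', '-41,84,-78', '-39,71,-77', '-39,59,-78']
300 ['-58,135,-78', '-57,122,-78', '-56,109,-78', '-55,97,-78', '-54,84,-79', '-53,71,-77', '-52,59,-78']
315 ['-71,136,-78', '-70,123,-78', '-69,110,-78', '-69,98,-78', '7,44,45', '-66,72,-78', '-65,59,-78']
330 ['-85,137,-78', '-84,124,-77', '2,56,49', '7,47,55', '3,43,50', '-73,69,-66', '-71,56,-66']
345 ['-100,139,-78', '-98,125,-77', '7,49,65', '6,44,64', '-2,43,52', '-81,67,-59', '-81,55,-59']
360 ['-114,140,-78', '2,54,67', '7,46,73', '2,43,67', '-8,42,53', '-110,73,-78', '-108,59,-78']
375 ['9,51,83', '8,47,81', '8,43,81', '-3,43,68', '-13,42,55', '-125,73,-79', '-123,59,-77']
390 ['7,49,87', '7,45,86', '7,41,86', '13,34,92', '-141,87,-77', '-140,73,-77', '-139,59,-77']
405 ['7,47,92', '13,40,98', '13,36,97', '14,32,98', '-158,87,-78', '-157,73,-77', '-156,59,-78']
420 ['7,45,96', '13,38,102', '13,34,102', '15,30,103', '14,26,102', '-175,74,-79', '-174,59,-79']
435 ['-11,52,85', '14,36,107', '13,32,106', '14,29,106', '14,25,106', '14,22,106', '8,20,101']
450 ['-14,51,87', '10,36,107', '13,31,109', '13,28,109', '14,24,109', '14,21,109', '8,19,104']
465 ['-233,151,-77', '0,38,103', '13,30,113', '13,27,113', '14,23,113', '16,19,115', '18,16,116']
```

Run:
```python
from h import *
q,s,P,T=wrist();q=sense()
W=P-q["tool_pos"];M=(W[...,2]>-30)&(W[...,2]<80)
F=W[M];v,u=np.nonzero(M)
i=np.argsort(F[:,2])[:25]
for k in i:print(u[k],v[k],F[k].round(1),s["depth"][v[k],u[k]].round(0))
```

```text
413 326 [  1.2 -42.8  34. ] 149.0
414 316 [  6.3 -42.4  34.3] 147.0
412 337 [ -4.1 -43.2  34.4] 150.0
412 335 [ -3.1 -43.   34.4] 150.0
414 315 [  6.9 -42.3  34.4] 147.0
413 325 [  2.  -42.6  34.5] 148.0
216 330 [-6.4 42.8 34.5] 149.0
414 320 [  4.5 -42.6  34.6] 147.0
215 319 [-0.9 43.1 34.6] 147.0
216 325 [-3.8 42.7 34.7] 148.0
216 326 [-4.2 42.7 34.7] 148.0
217 336 [-9.3 42.4 34.7] 150.0
216 328 [-5.2 42.7 34.7] 148.0
414 317 [  6.1 -42.3  34.8] 146.0
215 323 [-2.7 43.1 34.8] 148.0
215 316 [ 0.7 43.  34.8] 146.0
414 318 [  5.7 -42.3  34.8] 147.0
414 324 [  2.8 -42.8  34.9] 147.0
412 339 [ -4.7 -43.1  35. ] 150.0
216 329 [-5.6 42.7 35. ] 148.0
215 318 [-0.1 43.  35. ] 147.0
215 322 [-2.1 43.  35. ] 147.0
414 322 [  3.8 -42.6  35. ] 147.0
413 327 [  1.4 -42.5  35.2] 148.0
215 317 [ 0.5 42.9 35.3] 146.0
```

Depth shows the open pad tips about 34 mm above the TCP, so the pads closed above the capsule without touching it, and it hasn't moved. I'll go deeper, to TCP z ≈ 3.

Call:
apply_moves(
  series="0 -0.004 0.07 0 -1; 0 0 0.07 0 -1; 0 0 0.06 0 -1; 0 0 0.035 0 -1; 0 0 0.015 0 -1",
)

```text
time: 4.1
tool_pos: [447.7, -260.1, 2.0]
tcp_rot: [-179.9, 0.1, 3.9]
ft_force: [0.1, 0.5, -0.4]
finger_gap: 85.7
grip_force: 0.0
```

Call:
apply_moves(
  series="0 0 0 0 -1; 0 0 0 0 -1; 0 0 0 0 -1; 0 0 0 0 -0.3; 0 0 0 0 0",
)

```text
time: 4.52
tool_pos: [449.6, -261.5, 5.0]
tcp_rot: [179.9, -0.1, 3.9]
ft_force: [-0.0, -0.8, 0.3]
finger_gap: 63.9
grip_force: 0.0
```

Call:
apply_moves(
  series="0 0 0 0 1; 0 0 0 0 1; 0 0 0 0 1; 0 0 0 0 1; 0 0 0 0 1",
  squeeze=40,
)

```text
time: 4.93
tool_pos: [449.4, -261.3, 4.8]
tcp_rot: [180.0, -0.1, 3.9]
ft_force: [-1.2, 0.3, 6.0]
finger_gap: 42.3
grip_force: 41.1
```

Gripped (41 N, gap about 42). Lifting.

Call:
apply_moves(
  series="0 0 -0.03 0 1; 0 0 -0.09 0 1; 0 0 -0.13 0 1; 0 0 -0.13 0 1; 0 0 -0.13 0 1",
)

```text
time: 5.35
tool_pos: [448.1, -260.4, 158.6]
tcp_rot: [-179.9, 0.1, 3.9]
ft_force: [0.7, -1.1, -0.3]
finger_gap: 42.1
grip_force: 40.9
```

Call:
apply_moves(
  series="0 0 -0.13 0 1; 0.01 -0.06 -0.1 0 1; 0.04 -0.12 -0.04 0 1; 0.06 -0.12 0 0 1; 0.06 -0.12 0 0 1",
)

```text
time: 5.77
tool_pos: [491.8, -131.0, 240.4]
tcp_rot: [179.9, -0.2, 3.8]
ft_force: [1.7, -0.7, -2.3]
finger_gap: 41.9
grip_force: 41.0
```

Run:
```python
from h import *
q,s,P,T=wrist();print(q["tool_pos"],q["tcp_rot"],q["finger_gap"],q["grip_force"])
W=P-q["tool_pos"];A=W[(abs(W[...,0])<30)&(abs(W[...,1])<30)&(W[...,2]<60)&(W[...,2]>-20)].astype(np.float32)
print(np.percentile(A,[2,25,50,75,98],axis=0).round(1))
# well ray from top view at several deck heights
d=np.load("top0.npz");K=d["intrinsics"];E=d["extrinsics"]
r=E[:3,:3]@np.linalg.inv(K)@np.array([336,198.8,1]);c=E[:3,3]
for z in(150,158,165):print(z,c+r*(z-c[2])/r[2])
```

```text
[ 491.81441484 -130.97459238  240.40369019] [179.91828856  -0.18733479   3.82826813] 41.924316687295644 40.98783704219386
[[-17.8 -25.6   3.6]
 [ -3.3 -11.4  34.8]
 [  7.5   0.3  35.9]
 [ 13.5  11.9  36.7]
 [ 21.1  26.4  58.1]]
150 [561.61864204  53.78709517 150.        ]
158 [559.96352471  53.94846132 158.        ]
165 [558.51529703  54.0896567  165.        ]
```

Call:
apply_moves(
  series="0.015 -0.125 0 0 1; 0.015 -0.135 0 0 1; 0.015 -0.135 0 0 1; 0.015 -0.12 0 0 1; 0.008 -0.098 0 0 1",
)

```text
time: 6.23
tool_pos: [498.3, 55.6, 238.1]
tcp_rot: [-180.0, 0.0, 4.0]
ft_force: [0.7, 0.0, -0.6]
finger_gap: 41.8
grip_force: 41.2
```

Call:
apply_moves(
  series="0 0 0 0 1; 0 0 0 0 1; 0 0 0 0 1; 0 0 0 0 1; 0 0 0 0 1",
)

```text
time: 6.65
tool_pos: [498.8, 51.9, 238.0]
tcp_rot: [180.0, 0.0, 3.8]
ft_force: [-0.6, -0.3, -0.7]
finger_gap: 42.2
grip_force: 41.2
```

Run:
```python
from h import *
q,s,P,T=wrist();print(q["tool_pos"],q["tcp_rot"])
cv2.imwrite("pics/w3.png",s["frame"]);np.savez("w3.npz",P=P,T=T,tp=q["tool_pos"],rot=q["tcp_rot"],**s)
Q=P.reshape(-1,3);D=Q[(Q[:,2]>140)&(Q[:,2]<180)&(abs(Q[:,0]-560)<60)&(abs(Q[:,1]-54)<55)]
print(np.percentile(D[:,2],[5,25,50,75,95]),len(D))
```

```text
[498.80721322  51.90277778 237.96883952] [1.79989398e+02 1.18660862e-02 3.83927094e+00]
[151.65904638 159.43588707 160.2232691  160.77768814 161.5229492 ] 21972
```

View pics/w3.png

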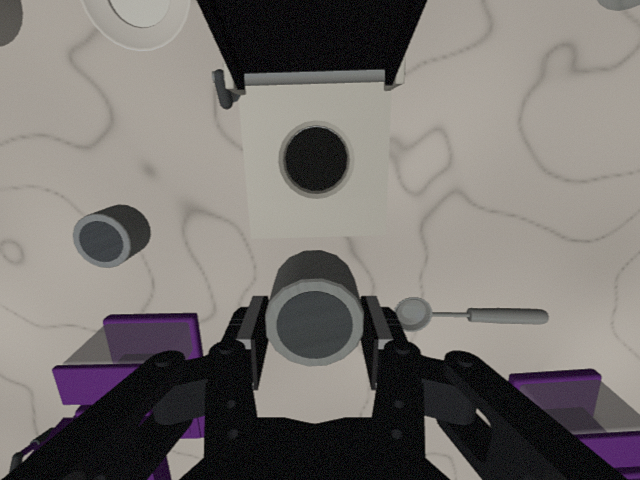

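The wrist view shows the well at (316,160), the capsule in hand at (315,318), the deck at z≈160 and the lid open behind. Next I fit both circles.

Run:
```python
from h import *
from scipy.optimize import least_squares
d=np.load("w3.npz");P=d["P"];f=d["frame"];T=d["T"];K=d["intrinsics"];g=cv2.cvtColor(f,cv2.COLOR_BGR2GRAY)
print([int(x) for x in g[160,260:372:3]])
def fit(c,z):
    r=(T[:3,:3]@np.linalg.inv(K)@np.c_[c,np.ones(len(c))].T).T;X=T[:3,3]+r*((z-T[2,3])/r[:,2])[:,None]
    o=least_squares(lambda p:np.hypot(X[:,0]-p[0],X[:,1]-p[1])-p[2],[*X[:,:2].mean(0),23],loss="soft_l1").x;return o.round(2)
for th in(70,100,130,150,165):
    m=np.zeros_like(g);m[115:205,268:366]=(g[115:205,268:366]<th)
    cs,_=cv2.findContours(m,0,cv2.CHAIN_APPROX_NONE);c=max(cs,key=cv2.contourArea)[:,0,:].astype(float)
    print(th,fit(c,160.2),c.min(0),c.max(0))
# edges of deck: yaw
m=((P[...,2]>155)&(P[...,2]<166)&(abs(P[...,0]-560)<65)&(abs(P[...,1]-54)<60))
print(cv2.minAreaRect(P[m][:,:2].astype(np.float32)))
W=P-d["tp"];m=((W[...,2]>33)&(W[...,2]<39)&(abs(W[...,0])<40)&(abs(W[...,1])<24)).astype(np.uint8)
A=W[m>0].astype(np.float32);print("cap in hand",np.median(A[:,2]),cv2.minEnclosingCircle(A[:,:2].copy()))
```

```text
[168, 168, 168, 165, 167, 169, 145, 120, 67, 27, 29, 32, 22, 26, 14, 33, 26, 17, 22, 32, 30, 26, 33, 21, 17, 22, 18, 26, 21, 76, 142, 145, 162, 161, 165, 160, 162, 163]
70 [558.69  55.46  21.48] [284. 127.] [347. 192.]
100 [558.21  55.25  22.37] [283. 127.] [348. 193.]
130 [557.61  56.41  24.17] [279. 125.] [349. 198.]
150 [558.14  55.43  25.75] [278. 121.] [353. 198.]
165 [558.39  48.76  30.79] [277. 115.] [365. 204.]
((555.034912109375, 55.44987487792969), (104.21675109863281, 102.80968475341797), 5.288182735443115)
cap in hand 35.86193 ((0.6273970007896423, -0.5755807757377625), 25.696531295776367)
```

Call:
apply_moves(
  series="0.04 0 0 0 1; 0.06 0.001 0 0 1; 0.06 0.0005 0 0 1; 0.025 0 0 0 1; 0.012 0 0 0 1",
)

```text
time: 7.12
tool_pos: [558.4, 55.9, 237.6]
tcp_rot: [-180.0, 0.0, 3.9]
ft_force: [0.5, -0.6, -1.1]
finger_gap: 42.4
grip_force: 41.2
```

Call:
apply_moves(
  series="0 0 0.03 0 1; 0 0 0.05 0 1; 0 0 0.06 0 1; 0 0 0.05 0 1; 0 0 0.02 0 1",
)

```text
time: 7.53
tool_pos: [555.5, 56.5, 171.6]
tcp_rot: [-180.0, 0.3, 3.9]
ft_force: [-0.1, 0.8, -1.6]
finger_gap: 42.0
grip_force: 41.2
```

Call:
apply_moves(
  series="0 0 0 0 1; 0 0 0 0 1; 0 0 0 0 1; 0 0 0 0 1; 0 0 0 0 1",
)

```text
time: 7.95
tool_pos: [558.5, 56.7, 176.2]
tcp_rot: [180.0, -0.1, 3.9]
ft_force: [-0.1, -0.3, -1.5]
finger_gap: 41.9
grip_force: 41.2
```

Run:
```python
from h import *
q,s,P,T=wrist();print(q["tool_pos"],q["tcp_rot"],q["ft_force"])
f=s["frame"];cv2.imwrite("pics/w4.png",cv2.resize(f[200:400,200:440],None,fx=3,fy=3,interpolation=cv2.INTER_CUBIC))
```

```text
[558.49863138  56.74764805 176.219381  ] [ 1.79993404e+02 -1.12978147e-01  3.94334129e+00] [-0.08066034 -0.26737212 -1.50331241]
```

View pics/w4.png

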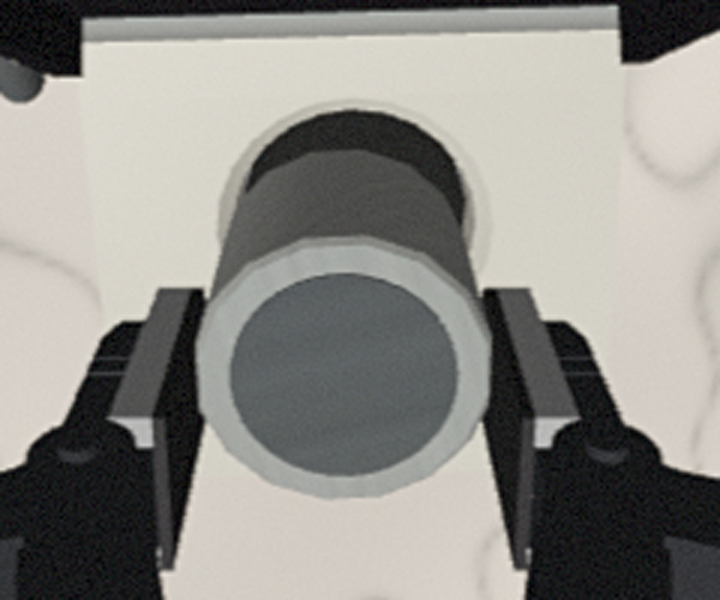

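The crop shows the capsule top centred at x≈343 and the well ring at x≈355, so it sits a little too far toward +y. I'll fit it numerically.

```bash
cat > fit.py <<'E'
from h import *
from scipy.optimize import least_squares
im=cv2.imread("pics/w4.png");q=sense();s=snapshot("wrist");g=cv2.cvtColor(s["frame"],cv2.COLOR_BGR2GRAY).astype(float)
K=s["intrinsics"];C=np.asarray(s["tool_from_camera"])
print(q["tool_pos"])
def proj(X):
    c=np.linalg.inv(C)@np.c_[X,np.ones(len(X))].T;p=K@c[:3];return (p[:2]/p[2]).T
gx,gy=cv2.Sobel(g,-1,1,0),cv2.Sobel(g,-1,0,1);G=cv2.GaussianBlur(np.hypot(gx,gy),(0,0),1)
def score(x,y,r,z,a):
    p=proj(np.c_[x+r*np.cos(a),y+r*np.sin(a),np.full(len(a),z)]).astype(np.float32)
    return cv2.remap(G.astype(np.float32),p[:,0].copy(),p[:,1].copy(),1).mean()
def best(r,z,a,name):
    R_=np.arange(-6,6.1,.25);S=max((score(x,y,r,z,a),x,y) for x in R_ for y in R_);print(name,np.round(S,2))
zd=q["tool_pos"][2]-160.2
best(22,-36,np.linspace(-2.8,-.35,0) if 0 else np.r_[np.linspace(.5,1.2,0),np.linspace(np.pi*.75,np.pi*1.25,60),np.linspace(-.6,.6,40)],"cap top")
a=np.linspace(-1.35,1.35,80)
best(26.5,zd,a,"ring outer");best(23.5,zd+3,a,"ring inner")
E
python3 fit.py
```

```text
[558.35827057  56.75442831 175.95903862]
cap top [89.36  0.5  -0.25]
ring outer [222.71  -2.75   1.  ]
ring inner [335.42  -0.5    1.75]
```

Call:
apply_moves(
  series="-0.0027 0.006 0 0 1; 0 0 0.015 0 1; 0 0 0.015 0 1; 0 0 0 0 1; 0 0 0 0 1",
)

```text
time: 8.47
tool_pos: [556.6, 54.9, 165.1]
tcp_rot: [-180.0, 0.1, 3.9]
ft_force: [-0.1, 0.9, -1.9]
finger_gap: 42.0
grip_force: 41.2
```

Call:
apply_moves(
  series="0 0 0.006 0 1; 0 0 0.006 0 1; 0 0 0.004 0 1; 0 0 0 0 1; 0 0 0 0 1",
)

```text
time: 8.88
tool_pos: [557.2, 54.9, 161.1]
tcp_rot: [180.0, -0.0, 3.9]
ft_force: [0.5, 0.3, -0.8]
finger_gap: 42.2
grip_force: 41.2
```

Call:
apply_moves(
  series="0 0 0.004 0 1; 0 0 0.004 0 1; 0 0 0.003 0 1; 0 0 0 0 1; 0 0 0 0 1",
)

```text
time: 9.3
tool_pos: [557.2, 54.8, 157.8]
tcp_rot: [180.0, -0.0, 3.9]
ft_force: [1.6, -0.8, -0.9]
finger_gap: 41.7
grip_force: 41.2
```

Call:
apply_moves(
  series="0 0 0.003 0 1; 0 0 0.003 0 1; 0 0 0 0 1; 0 0 0 0 1; 0 0 0 0 1",
)

```text
time: 9.72
tool_pos: [557.3, 54.9, 156.3]
tcp_rot: [180.0, -0.0, 3.9]
ft_force: [1.9, -0.4, 0.8]
finger_gap: 41.8
grip_force: 41.4
```

Call:
apply_moves(
  series="0 0 0.003 0 1; 0 0 0.003 0 1; 0 0 0.003 0 1; 0 0 0 0 1; 0 0 0 0 1",
)

```text
time: 10.13
tool_pos: [557.5, 54.9, 154.0]
tcp_rot: [180.0, -0.1, 3.9]
ft_force: [-0.8, 0.0, 4.6]
finger_gap: 42.0
grip_force: 41.8
```

Call:
apply_moves(
  series="0 0 0.003 0 1; 0 0 0.003 0 1; 0 0 0.003 0 1; 0 0 0 0 1; 0 0 0 0 1",
)

```text
time: 10.55
tool_pos: [557.5, 54.9, 151.2]
tcp_rot: [180.0, -0.1, 3.9]
ft_force: [0.9, 0.0, 5.3]
finger_gap: 42.1
grip_force: 41.9
```

Call:
apply_moves(
  series="0 0 0.003 0 1; 0 0 0.003 0 1; 0 0 0.002 0 1; 0 0 0 0 1; 0 0 0 0 1",
)

```text
time: 10.97
tool_pos: [557.5, 54.8, 148.8]
tcp_rot: [180.0, -0.0, 3.9]
ft_force: [1.3, -1.0, 4.6]
finger_gap: 42.1
grip_force: 41.9
```

Call:
apply_moves(
  series="0 0 0.002 0 1; 0 0 0.002 0 1; 0 0 0 0 1; 0 0 0 0 1; 0 0 0 0 1",
)

```text
time: 11.38
tool_pos: [557.5, 54.9, 147.8]
tcp_rot: [180.0, -0.1, 3.9]
ft_force: [-0.7, -1.7, 6.0]
finger_gap: 42.3
grip_force: 41.9
```

Call:
apply_moves(
  series="0 0 0.0025 0 1; 0 0 0.0025 0 1; 0 0 0 0 1; 0 0 0 0 1; 0 0 0 0 1",
)

```text
time: 11.8
tool_pos: [557.7, 54.9, 147.1]
tcp_rot: [180.0, -0.1, 3.9]
ft_force: [-2.4, -0.0, 11.1]
finger_gap: 41.9
grip_force: 42.5
```

Call:
apply_moves(
  series="0 0 0.0025 0 1; 0 0 0 0 1; 0 0 0 0 1; 0 0 0 0 1; 0 0 0 0 1",
)

```text
time: 12.22
tool_pos: [557.7, 54.9, 146.8]
tcp_rot: [180.0, -0.1, 3.9]
ft_force: [-4.3, -0.5, 13.2]
finger_gap: 42.4
grip_force: 42.7
```

The force climbed to about 14 N at the predicted depth, so it's bottomed. Releasing and rising.

Call:
apply_moves(
  series="0 0 0 0 0.2; 0 0 0 0 -0.2; 0 0 0 0 -0.6; 0 0 0 0 -1; 0 0 0 0 -1",
)

```text
time: 12.63
tool_pos: [556.6, 54.9, 144.1]
tcp_rot: [-180.0, 0.1, 3.9]
ft_force: [0.1, -0.5, 0.7]
finger_gap: 84.3
grip_force: 0.0
```

Call:
apply_moves(
  series="0 0 -0.02 0 -1; 0 0 -0.05 0 -1; 0 0 -0.1 0 -1; 0 0 -0.1 0 -1; 0 0 -0.06 0 -1",
)

```text
time: 13.05
tool_pos: [557.9, 54.9, 247.5]
tcp_rot: [180.0, -0.2, 3.9]
ft_force: [0.4, -0.1, 0.5]
finger_gap: 85.2
grip_force: 0.0
```

Call:
apply_moves(
  series="-0.03 0 -0.06 0 -1; -0.05 0 -0.02 0 1; 0 0 0 0 1; 0 0 0 0 1; 0 0 0 0 1",
)

```text
time: 13.47
tool_pos: [533.2, 53.3, 267.1]
tcp_rot: [-180.0, 0.0, 3.9]
ft_force: [-0.2, 0.5, -0.7]
finger_gap: 38.7
grip_force: 0.0
```

Run:
```python
from h import *
q,s,P,T=wrist();print(q["tool_pos"],q["ft_force"],q["finger_gap"])
cv2.imwrite("pics/w5.png",s["frame"])
Q=P.reshape(-1,3);r=np.hypot(Q[:,0]-558,Q[:,1]-54.5)
print("top",np.percentile(Q[(r<16)][:,2],[10,50,90]))
D=Q[(r>30)&(r<45)&(Q[:,2]<175)&(Q[:,2]>145)&(Q[:,0]<600)];print("deck",np.percentile(D[:,2],[25,50,75]))
W=P-q["tool_pos"];F=W[(W[...,2]>-20)&(W[...,2]<90)&(abs(W[...,1])<60)&(abs(W[...,0])<40)]
print("finger low",np.sort(F[:,2])[:5],"x",F[F[:,2]<40][:,0].min() if (F[:,2]<40).any() else None,F[F[:,2]<40][:,0].max() if (F[:,2]<40).any() else None)
L=Q[(Q[:,2]>200)&(Q[:,2]<290)&(Q[:,0]>595)&(Q[:,0]<670)&(abs(Q[:,1]-55)<55)];
for z in range(200,285,10):
    k=abs(L[:,2]-z)<5
    if k.any():print(z,L[k][:,0].min(),np.median(L[k][:,0]))
```

```text
[533.19453409  53.27234695 267.10069007] [-0.1783387   0.51729288 -0.67307019] 38.70927034033823
top [184.65038962 373.53164804 383.50361675]
deck [159.97473574 160.44586397 160.92171253]
finger low [22.32515458 22.89061033 22.93290462 23.05696593 23.0587474 ] x -14.090332286994794 11.945481200568679
200 596.852045085493 609.4863539474088
210 598.3295706925657 612.3362901861793
220 602.4928405628915 616.3826715471614
230 606.5130086925981 620.3507713666305
240 610.32485265293 624.3402307070716
250 614.0878217636285 628.3144832014669
260 618.3391749213957 632.316882781678
270 622.0061480303552 637.5366645354932
```

View pics/w5.png

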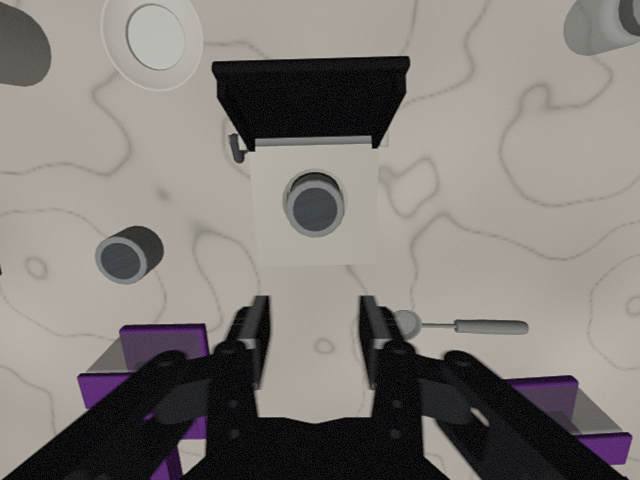

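The view shows the capsule seated in the well at (315,205), top at z≈184.5, which is 24 mm above the deck at 160.3, so it's home. The open lid's top edge is at z≈273, x≈640. I'll go over the lid with shut fingers and come down behind it.

Call:
apply_moves(
  series="0 0 -0.08 0 1; 0.03 0 -0.08 0 1; 0.09 0 0 0 1; 0.12 0 0 0 1; 0.12 0 0 0 1",
)

```text
time: 13.93
tool_pos: [642.5, 60.8, 315.7]
tcp_rot: [180.0, -0.0, 3.9]
ft_force: [-0.8, 0.4, 0.2]
finger_gap: 0.5
grip_force: 0.0
```

Call:
apply_moves(
  series="0.08 0 0 0 1; 0.035 0 0 0 1; 0 0 0 0 1; 0 0 0 0 1; 0 0 0 0 1",
)

```text
time: 14.35
tool_pos: [674.8, 63.0, 315.0]
tcp_rot: [-180.0, 0.1, 3.9]
ft_force: [-0.5, -0.7, -0.1]
finger_gap: -0.2
grip_force: 0.0
```

Run:
```python
from h import *
q,s,P,T=wrist();print(q["tool_pos"],q["tcp_rot"],q["finger_gap"])
W=P-q["tool_pos"];F=W[(W[...,2]>-30)&(W[...,2]<90)&(abs(W[...,1])<60)&(abs(W[...,0])<40)]
print("finger low",np.sort(F[:,2])[:5],F[F[:,2]<35].min(0),F[F[:,2]<35].max(0))
```

```text
[674.83985839  63.03501186 314.96601387] [-1.79992517e+02  8.80780629e-02  3.94345554e+00] -0.24419054610065075
finger low [24.7249913  25.14637516 25.22137632 25.40135374 25.44070928] [  4.3399489  -13.13666662  24.7249913 ] [10.92928163 14.00168678 34.99984907]
```

Call:
apply_moves(
  series="0 0 0.05 0 1; 0 0 0.08 0 1; 0 0 0.08 0 1; 0 0 0.047 0 1; 0 0 0.02 0 1",
)

```text
time: 14.82
tool_pos: [673.4, 63.0, 229.9]
tcp_rot: [-180.0, 0.2, 3.9]
ft_force: [-0.5, -0.2, -0.8]
finger_gap: 0.3
grip_force: 0.0
```

Call:
apply_moves(
  series="0 0 0 0 1; 0 0 0 0 1; 0 0 0 0 1; -0.02 0 0 0 1; -0.02 0 0 0 1",
)

```text
time: 15.23
tool_pos: [663.7, 62.2, 234.1]
tcp_rot: [180.0, -0.1, 3.9]
ft_force: [-0.3, 0.5, 0.8]
finger_gap: 0.0
grip_force: 0.0
```

Call:
apply_moves(
  series="-0.02 0 0 0 1; -0.02 0 0 0 1; -0.02 0 0 0 1; -0.02 0 0 0 1; -0.02 0 0 0 1",
)

```text
time: 15.65
tool_pos: [634.4, 60.0, 234.6]
tcp_rot: [180.0, -0.3, 3.9]
ft_force: [6.0, -1.3, 3.7]
finger_gap: -0.1
grip_force: 2.4
```

Call:
apply_moves(
  series="-0.013 0 0 0 1; -0.013 0 0 0 1; -0.013 0 0 0 1; -0.013 0 0 0 1; -0.013 0 0 0 1",
)

```text
time: 16.07
tool_pos: [613.8, 58.6, 232.9]
tcp_rot: [180.0, -0.0, 3.9]
ft_force: [3.6, -1.4, 1.5]
finger_gap: -0.2
grip_force: 2.0
```

Call:
apply_moves(
  series="-0.012 0 0 0 1; -0.012 0 0 0 1; -0.012 0 0 0 1; -0.012 0 0 0 1; -0.012 0 0 0 1",
)

```text
time: 16.48
tool_pos: [595.2, 57.8, 232.1]
tcp_rot: [-180.0, 0.1, 4.0]
ft_force: [2.4, 1.2, -0.9]
finger_gap: 0.1
grip_force: 0.9
```

Call:
apply_moves(
  series="-0.01 0 0 0 1; -0.01 0 0 0 1; -0.008 0 0 0 1; 0 0 0 0 1",
)

```text
time: 16.82
tool_pos: [587.1, 57.0, 232.8]
tcp_rot: [-180.0, 0.0, 3.9]
ft_force: [0.4, 0.3, 0.7]
finger_gap: -0.1
grip_force: 0.4
```

Run:
```python
from h import *
s=snapshot("top");P=pts(s,s["extrinsics"]);Q=P.reshape(-1,3)
print(sense()["tool_pos"],sense()["ft_force"],sense()["grip_force"])
w=snapshot("scene");cv2.imwrite("pics/s6.png",cv2.resize(w["frame"][180:380,230:430],None,fx=3,fy=3))
```

```text
[587.31988084  57.02360647 232.79617791] [-0.03689103 -0.85030351  0.73343772] 0.3828119218815118
```

View pics/s6.png

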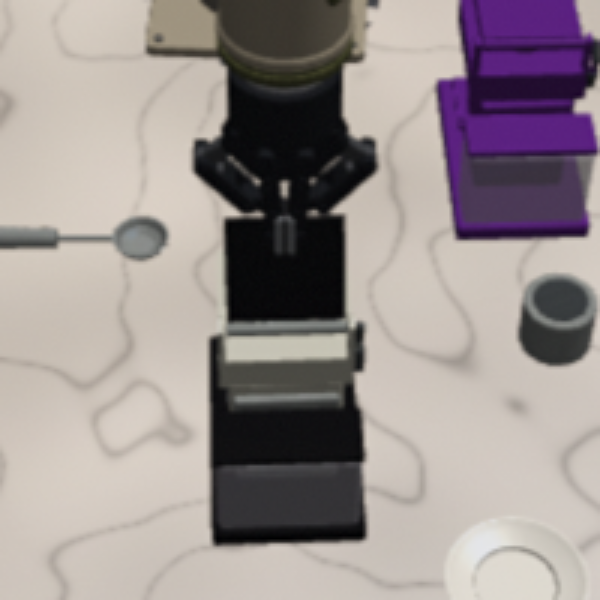

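The lid is at (283,270) in the crop, near its snap point with the fingers still lightly on it. A small further push, then I retreat upward.

Call:
apply_moves(
  series="-0.013 0 0 0 1; -0.013 0 0 0 1; -0.006 0 0 0 1; 0 0 -0.04 0 1; 0 0 -0.08 0 1",
)

```text
time: 17.33
tool_pos: [575.9, 56.3, 266.0]
tcp_rot: [-180.0, 0.4, 3.9]
ft_force: [1.3, 0.3, 0.2]
finger_gap: -0.1
grip_force: 0.0
```

Call:
apply_moves(
  series="0 0 -0.13 0 1; 0 0 -0.13 0 1; 0 0 -0.1 0 1; -0.05 0 0 0 1; -0.12 0 0 0 1",
)

```text
time: 17.75
tool_pos: [529.4, 52.7, 379.2]
tcp_rot: [180.0, -0.2, 3.9]
ft_force: [0.2, -0.1, -0.6]
finger_gap: -0.5
grip_force: 0.0
```

Call:
apply_moves(
  series="-0.12 0 0 0 1; -0.12 0 0 0 1; -0.08 0 0 0 1; 0 0 0 0 1; 0 0 0 0 1",
)

```text
time: 18.17
tool_pos: [431.0, 46.2, 378.5]
tcp_rot: [180.0, -0.2, 3.9]
ft_force: [0.2, -0.1, 0.2]
finger_gap: 0.0
grip_force: 0.0
```

Run:
```python
from h import *
q,s,P,T=wrist();print(q["time"],q["tool_pos"])
Q=P.reshape(-1,3)
for x in(535,550,565,580,595,610):
    A=Q[(abs(Q[:,0]-x)<4)&(abs(Q[:,1]-55)<15)&(Q[:,2]<300)];print(x,len(A),np.median(A[:,2]) if len(A) else None)
w=snapshot("scene");cv2.imwrite("pics/s7.png",w["frame"])
```

```text
18.1667 [430.97271882  46.18689988 378.50036949]
535 282 193.33760623870242
550 303 193.47865167869128
565 318 193.4055513523745
580 326 193.45510182479873
595 339 193.46413292605752
610 316 194.92244476447013
```

View pics/s7.png

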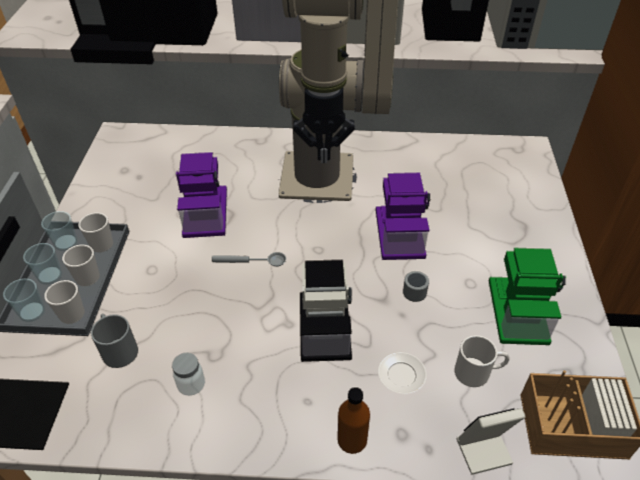

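The lid is level at z≈193.4 (deck + 33), so it is shut. The brewer is at (326,310), the other things stand as before, and the arm is clear. Handing in.

```bash
python3 -c "from bench import hand_in;print(hand_in())"
```

```text
the job is handed in; nothing more can be done
None
```

The job is handed in: the capsule is pressed home in the white brewer's well, the lid sprang shut by itself and sits level, and nothing else on the counter looks moved; it took about 18 s of robot time.

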